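# Clamp the filter holder's lid evenly and set its pump

### The job

Clamp the filter holder's lid evenly: turn the four wing nuts clockwise in crisscross order (each time to the opposite nut before a neighbour) and in two passes, first all four to half-way, with each wing at about 45 degrees to the line to the lid's centre, then all four tight to the stop, wings square to that line. Only when all are tight, turn the pump's selector three clicks clockwise from where it stands. Do not disturb the other things on the table.

Things in the scene. Friction and masses are not known exactly. Their poses are not given: they have to be found in the camera images.
- lid_center (a point): Centre of the lid's top face, 83 mm above the table, of the round stainless filter holder: a 224 mm disc on three legs with a black gasket line, fixed to the table. A bare flange lid carries four wing nuts 88 mm from this point, at 90 degree spacing; a 32 mm wide port stands at its middle, its top 34 mm above this point. The lid is otherwise at most 4 mm proud.
- nut0_wing (a point): Wing nut 0 (opposite nut 2, across the lid centre): centre of its upright steel wing, a bar 62 mm long (along this point's x axis), 12 mm thick (along y) and 28 mm high (along z, up). This point lies on the nut's vertical turning axis, 30 mm above the lid and 14 mm below the wing's top; under the wing are only a thin stem and a 7 mm high, 28 mm wide washer. The wing turns with the nut.
- nut0 (a joint): Turn of wing nut 0 in rad, growing clockwise seen from above. 0 = loose, wing in line with the lid centre; 0.785 = half-way, wing at 45 degrees to that line; 1.571 = tight at its hard stop, wing square to that line. Starts between 0 and 0.25. It stays where it is left; friction 0.08 N m. It does not rise or sink.
- nut1_wing (a point): Wing nut 1 (opposite nut 3, across the lid centre): centre of its upright steel wing, a bar 62 mm long (along this point's x axis), 12 mm thick (along y) and 28 mm high (along z, up). This point lies on the nut's vertical turning axis, 30 mm above the lid and 14 mm below the wing's top; under the wing are only a thin stem and a 7 mm high, 28 mm wide washer. The wing turns with the nut.
- nut1 (a joint): Turn of wing nut 1 in rad, growing clockwise seen from above. 0 = loose, wing in line with the lid centre; 0.785 = half-way, wing at 45 degrees to that line; 1.571 = tight at its hard stop, wing square to that line. Starts between 0 and 0.25. It stays where it is left; friction 0.08 N m. It does not rise or sink.
- nut2_wing (a point): Wing nut 2 (opposite nut 0, across the lid centre): centre of its upright steel wing, a bar 62 mm long (along this point's x axis), 12 mm thick (along y) and 28 mm high (along z, up). This point lies on the nut's vertical turning axis, 30 mm above the lid and 14 mm below the wing's top; under the wing are only a thin stem and a 7 mm high, 28 mm wide washer. The wing turns with the nut.
- nut2 (a joint): Turn of wing nut 2 in rad, growing clockwise seen from above. 0 = loose, wing in line with the lid centre; 0.785 = half-way, wing at 45 degrees to that line; 1.571 = tight at its hard stop, wing square to that line. Starts between 0 and 0.25. It stays where it is left; friction 0.08 N m. It does not rise or sink.
- nut3_wing (a point): Wing nut 3 (opposite nut 1, across the lid centre): centre of its upright steel wing, a bar 62 mm long (along this point's x axis), 12 mm thick (along y) and 28 mm high (along z, up). This point lies on the nut's vertical turning axis, 30 mm above the lid and 14 mm below the wing's top; under the wing are only a thin stem and a 7 mm high, 28 mm wide washer. The wing turns with the nut.
- nut3 (a joint): Turn of wing nut 3 in rad, growing clockwise seen from above. 0 = loose, wing in line with the lid centre; 0.785 = half-way, wing at 45 degrees to that line; 1.571 = tight at its hard stop, wing square to that line. Starts between 0 and 0.25. It stays where it is left; friction 0.08 N m. It does not rise or sink.
- dial_grip (a point): Selector on top of the pump (white box 150 x 140 mm, 77 mm high, fixed to the table): a point on its upright black grip bar, which is 64 mm long (this point's x axis), 14 mm thick (y) and 40 mm high (z up). The point is on the vertical turning axis, 109 mm above the table, 13 mm below the bar's top and 26 mm above the 70 mm wide disc on which the bar stands. A white line on one end of the bar (its -x end) points at one of five tick marks.
- dial (a joint): Turn of the selector in rad, growing clockwise seen from above, 0 at the start (first tick). It has a click stop every 25 degrees (0.436 rad): five places, 0 to 1.745. Let go between stops it springs to the nearest; peak click torque 0.11 N m. Three clicks = 1.309 rad, the fourth tick.
- spatula: Bystander: steel spatula about 160 mm long, low, lying between the filter holder and the pump, handle towards the robot, flat side down; origin on its length axis near the middle, at the underside.
- petri_dish: Bystander: clear round dish 90 mm across, 16 mm high. Origin at the centre of its underside.
- sample_jar: Bystander: jar 64 mm across, 75 mm high. Origin at the centre of its underside.
- reagent_bottle: Bystander: amber bottle 66 mm across, 160 mm high. Origin at the centre of its underside.
- beaker: Bystander: glass beaker 72 mm across, 85 mm high. Origin at the centre of its underside.

How it is judged:
By the outcome, as a careful person would: the job done as asked, in the order asked, and still so for the second after the job is handed in, with the robot touching nothing.
It also fails if it takes over 72 s, if anything falls off the work surface, if the arm or the gripper's body presses on something with over 40 N, if the wrist force passes 120 N, or if a joint passes its speed limit or range.

### The arm

A 7-joint arm with a two-finger parallel gripper is mounted at the origin on the work surface. World frame = base frame: x ahead of the robot, y to its left, z up, the work surface at z = 0. Lengths are in m, angles in rad, forces in N, time in s.
With the tool pointing down it reaches from about 0.425 to 0.875 m from the base axis. Payload 4.7 kg.
Tool frame: the origin (TCP) lies midway between the tips of the shut fingers; the grasp point (between the pads) lies 19 mm behind it; z points along the fingers, y is the direction in which the jaws open and shut (so a half turn about z gives the same grasp; the last joint's range is limited). The gripper opens to 87 mm and grips with 3 to 60 N. Pads are 19 mm wide; open, the fingers measure 117 mm over their backs; the gripper's body (75 mm by 190 mm) begins 51 mm behind the grasp point.
Start: joints at [-1.214, 0.321, -0.07, 1.45, 0.023, 1.371, -0.057], TCP at [0.219, 0.612, 0.223] pointing down, gripper open.
Joint ranges: [-2.86, 2.86], [-0.3, 2.09], [-1.38, 1.24], [0.06, 2.45], [-1.56, 4.7], [0.09, 2.05], [-2.69, 2.69]. Speed limits (rad/s): [2.57, 2.57, 3.14, 3.14, 3.14, 3.14, 3.14].

### API

Orientations are given as a rotation vector (axis times angle).
In Python, from bench import * gives the robot as it stands. The module is installed in compiled form; this text tells all that it offers.
- The arm moves only by the tool play_rows, never from a script. Its argument "series" is one flat list of numbers, 7 for each row, row after row: the opening in per cent of the stroke, from 0 (shut) to 100 (fully open), then the shift along the tool's x, y, z in m, then the turn, a rotation vector about the tool's x, y, z in degrees. In form: [fingers, tx, ty, tz, rx, ry, rz, fingers, tx, ty, tz, rx, ry, rz, ...]. A call has 1 to 10 rows; each row is the pose to reach, as a shift and turn from the pose commanded when the call began, along the tool's axes at that moment; what a row does not reach only later rows make up. A row lasts 1/12 s, in which the tool goes at most 41.7 mm and 7.16 degrees, less where a joint would pass 70% of its speed; a pose out of reach is approached as far as the arm can. A call with a gripper value outside its range is refused whole. The fingers move at their own pace and stop on an object; "force" is the grip in N (left out, the last holds). Time passes only in rows, so rows that repeat a pose let the fingers close. It gives the time, the measured TCP pose, the force and the opening at its end, in the units of the state.
- get_state(): the state, without advancing time (a new reading comes with each control period).
- get_image(name): name is "scene" or "top" or "wrist"; returns a dict with "frame" (400x640x3 uint8, red, green, blue), "fx", "fy", "cx", "cy" (pixels), "R" (3x3) and "t" (3): a world point X has camera coordinates R X + t. Camera axes: x right, y down, z forward; pixel columns grow to the right and rows downward; lengths in m; the calibration is good to about 2 mm. A picture is of the moment at which its call begins. There is no depth.
- close_job(): hands the job in, once; it reports no verdict.
The state is a dict: "time": time; "joint_positions": joint angles; "qd": joint speeds; "joint_torque": joint torques, N m; "position": TCP position; "tool_rot": TCP orientation; "ft_force": force on the tool from outside, world axes, zero at the start; "torque": the same for the moment, N m; "grip_width": opening from 0.0 (shut) to 1.0 (fully open).
Only numpy, scipy, OpenCV 4.12 (cv2) and the standard library are available. Lean on these libraries where they do the work, as an engineer would, in place of code of your own. Each camera call takes 0.05 s, during which the arm holds its last target.

## Working session

There is one attempt and no reset: what is moved stays moved. The work goes in short steps, Python scripts to look and compute and a tool call to move; the robot and the scene stay as the last step left them, time stands still between calls to the robot, and variables do not carry over. Pictures are saved under pics/ and viewed, and the job is handed in when it is done.

Besides the shell and the picture viewer there is one more tool, called after "Call:" as name(argument=value, ...) on one line, values as JSON. play_rows: Moves the arm, as the interface text tells. Its arguments: {"type":"object","properties":{"series":{"type":"array"},"force":{"type":"number"}},"required":["series"]}

```bash
mkdir -p pics
cat > h.py <<'E'
from bench import *
import numpy as np, cv2, pickle
def grab(n,tag):
    d=get_image(n); pickle.dump(d,open(f'pics/{tag}.pkl','wb'))
    cv2.imwrite(f'pics/{tag}.png',d['frame'][:,:,::-1]); return d
def load(tag): return pickle.load(open(f'pics/{tag}.pkl','rb'))
def ray(d,u,v,z):
    R=np.array(d['R']);t=np.array(d['t']);c=-R.T@t
    r=R.T@np.array([(u-d['cx'])/d['fx'],(v-d['cy'])/d['fy'],1]); return c+r*(z-c[2])/r[2]
def proj(d,X):
    p=np.array(d['R'])@np.array(X)+np.array(d['t']); return np.array([d['fx']*p[0]/p[2]+d['cx'],d['fy']*p[1]/p[2]+d['cy']])
E
python3 - <<'E'
from h import *
for n in ['scene','top','wrist']:
    d=grab(n,n+'0'); print(n,d['fx'],d['cx'],d['cy'],(-np.array(d['R']).T@np.array(d['t'])).round(3), np.array(d['R']).round(2).tolist())
print(get_state())
E
```

```text
scene 370.7857868609801 319.1487408532023 202.62677289123687 [ 1.254 -0.252  0.749] [[0.37, 0.93, -0.01], [0.6, -0.25, -0.76], [-0.71, 0.28, -0.65]]
top 430.59096799653753 322.703879759838 199.61340003444298 [0.35  0.026 1.186] [[0.02, -1.0, 0.02], [-0.98, -0.02, -0.19], [0.19, -0.01, -0.98]]
wrist 320.75311935775824 318.1276808516354 202.07981271136765 [0.152 0.635 0.384] [[0.34, 0.94, -0.0], [0.91, -0.32, 0.26], [0.24, -0.09, -0.97]]
{'time': 0.15, 'joint_positions': array([-1.21390403,  0.32161771, -0.07009316,  1.45138421,  0.02258087,
        1.37078735, -0.05687164]), 'qd': array([ 0.0010785 , -0.00288192, -0.00058341, -0.00341058,  0.00066449,
        0.00021491, -0.00054005]), 'joint_torque': array([-1.44963828e-04, -4.91796219e+01, -4.04623272e-01, -3.12880611e+01,
       -6.39043842e-02,  4.04658273e-02,  1.26366317e-04]), 'position': array([0.2183713 , 0.61178621, 0.22174086]), 'tool_rot': array([-5.35706418e-01, -3.09540088e+00,  2.19732540e-03]), 'ft_force': array([-0.38718939,  0.00470151, -0.09183346]), 'torque': array([-0.02105163,  0.04386364, -0.00032761]), 'grip_width': 0.9991665452689438}
```

View pics/top0.png

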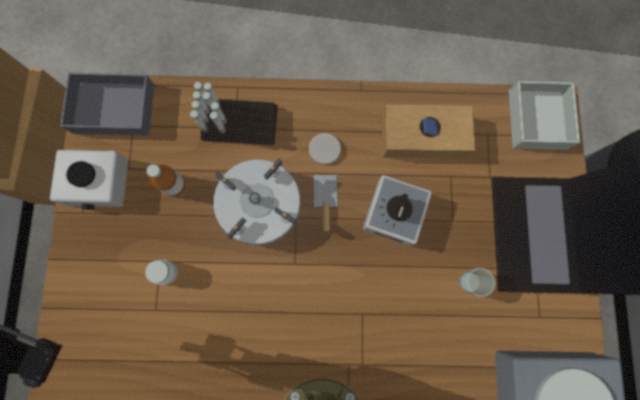

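View pics/scene0.png

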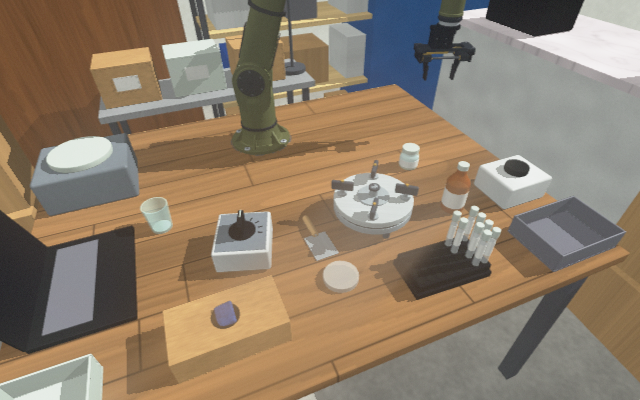

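View pics/wrist0.png

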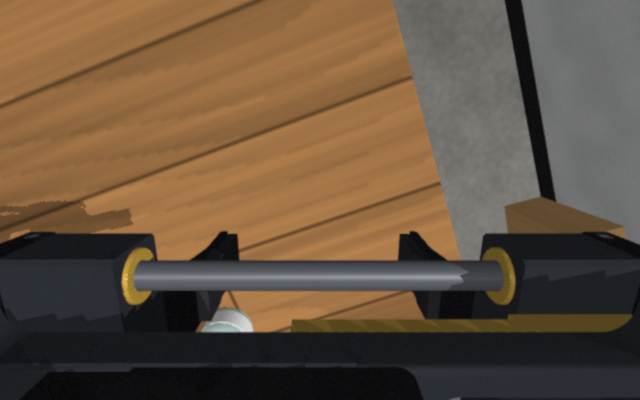

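The top view shows the filter holder at about (257,201) with its wings around it, and the pump dial at (400,208). The scene view shows the wings at (343,184), (405,189), (375,167) and (374,208). I'll take rough positions, then move the wrist camera over for finer ones.

Run:
```python
from h import *
d=load('top0')
for n,u,v,z in [('c',255,198,.117),('n',273,169,.127),('n',226,181,.127),('n',237,228,.127),('n',285,215,.127),('dial',400,208,.122)]: print(n,ray(d,u,v,z).round(3))
s=get_state()
from scipy.spatial.transform import Rotation as Ro
print(Ro.from_rotvec(s['tool_rot']).as_matrix().round(3))
im=cv2.resize(d['frame'][140:260,190:450,::-1],None,fx=3,fy=3,interpolation=cv2.INTER_CUBIC);cv2.imwrite('pics/topcrop.png',im)
d=load('wrist0');R=Ro.from_rotvec(s['tool_rot']).as_matrix()
c=-d['R'].T@d['t'];print('cam in tool',R.T@(c-s['position']),(d['R']@R).round(3))
```

```text
c [0.562 0.181 0.117]
n [0.636 0.138 0.127]
n [0.602 0.255 0.127]
n [0.484 0.22  0.127]
n [0.519 0.103 0.127]
dial [ 0.544 -0.185  0.122]
[[-0.942  0.336 -0.   ]
 [ 0.336  0.942 -0.001]
 [-0.    -0.001 -1.   ]]
cam in tool [ 0.06991112 -0.0004366  -0.16252092] [[ 0.     1.     0.002]
 [-0.966  0.001 -0.258]
 [-0.258 -0.002  0.966]]
```

View pics/topcrop.png

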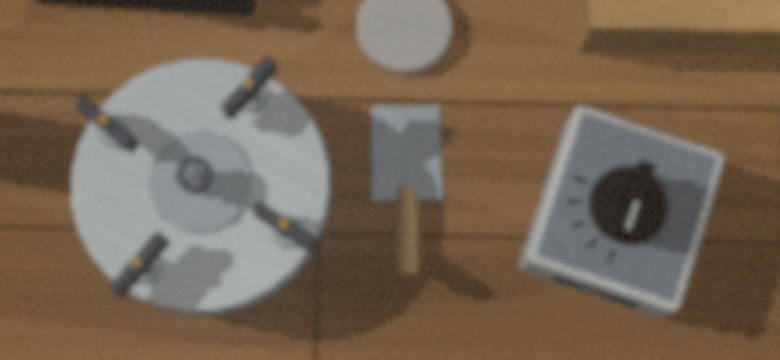

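Call:
play_rows(series=[50,-0.03,-0.02,-0.03,0,0,0,50,-0.06,-0.04,-0.06,0,0,-3,50,-0.09,-0.06,-0.08,0,0,-6,50,-0.12,-0.08,-0.08,0,0,-9,50,-0.15,-0.1,-0.08,0,0,-12,50,-0.18,-0.12,-0.08,0,0,-15,50,-0.21,-0.14,-0.08,0,0,-19.6,50,-0.245,-0.16,-0.08,0,0,-19.6,50,-0.28,-0.18,-0.08,0,0,-19.6,50,-0.31,-0.2,-0.08,0,0,-19.6])

```text
time: 0.98
position: [0.4448, 0.3172, 0.3025]
tool_rot: [0.003, 3.141, -0.0]
ft_force: [1.2, 1.4, 0.1]
grip_width: 0.507
```

```bash
cat >> h.py <<'E'
from scipy.spatial.transform import Rotation as Ro
def pose():
    s=get_state(); return s, np.array(s['position']), Ro.from_rotvec(s['tool_rot'])
def st():
    s,p,R=pose(); X=R.as_matrix()[:,0]
    print('t',round(s['time'],2),'p',p.round(4),'yaw',np.degrees(np.arctan2(X[1],X[0])).round(2),'z',R.as_matrix()[:,2].round(3),'q',s['joint_positions'].round(2),'F',s['ft_force'].round(1),'g',round(s['grip_width'],3))
def plan(w,yaw):
    # world target position -> shift and rz in the tool frame
    s,p,R=pose(); X=R.as_matrix()[:,0]; y=np.degrees(np.arctan2(X[1],X[0]))
    print('shift',(R.inv().apply(np.array(w)-p)).round(4),'rz',round(-((yaw-y+180)%360-180),2))
E
python3 - <<'E'
from h import *
st();plan([.64,.1,.31],180)
E
```

```text
t 0.98 p [0.4448 0.3172 0.3025] yaw 179.89 z [ 0. -0. -1.] q [-0.81  0.07  0.15  1.59 -0.01  1.48  0.91] F [1.2 1.4 0.1] g 0.507
shift [-0.1957 -0.2168 -0.0074] rz -0.11
```

Call:
play_rows(series=[50,-0.028,-0.031,-0.001,0,0,0,50,-0.056,-0.062,-0.002,0,0,0,50,-0.084,-0.093,-0.003,0,0,0,50,-0.112,-0.124,-0.004,0,0,0,50,-0.14,-0.155,-0.005,0,0,0,50,-0.168,-0.186,-0.006,0,0,0,50,-0.196,-0.217,-0.007,0,0,0,50,-0.196,-0.217,-0.007,0,0,0,50,-0.196,-0.217,-0.007,0,0,0])

```text
time: 1.73
position: [0.6401, 0.0987, 0.3085]
tool_rot: [-0.011, -3.14, 0.003]
ft_force: [-0.0, 0.0, -0.0]
grip_width: 0.501
```

Run:
```python
from h import *
st();grab('wrist','w1')
plan([.64,.16,.31],180)
```

```text
t 1.73 p [0.6401 0.0987 0.3085] yaw 179.61 z [-0.001 -0.002 -1.   ] q [-0.48  0.3   0.37  1.33 -0.1   1.53  1.44] F [-0.  0. -0.] g 0.501
shift [-0.0007  0.0583 -0.0013] rz -0.16
```

View pics/w1.png

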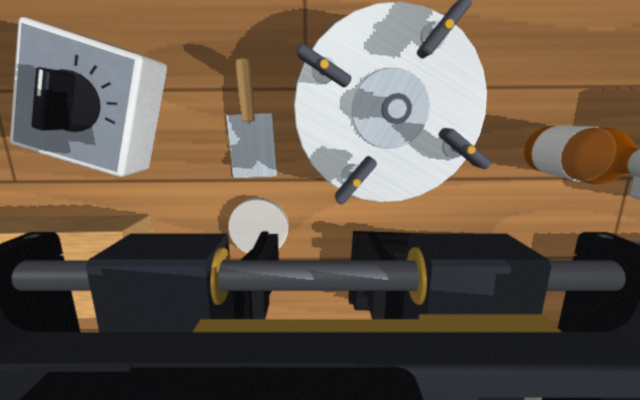

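The wrist view shows all four wings with orange centre dots at about (324,64), (449,23), (471,150) and (357,182), the port at (397,108), and the dial at left at (65,100). I'll take a second view shifted by -y for triangulation.

Call:
play_rows(series=[50,0,-0.035,0,0,0,0,50,0,-0.07,0,0,0,0,50,0,-0.1,0,0,0,0,50,0,-0.1,0,0,0,0,50,0,-0.1,0,0,0,0])

```text
time: 2.2
position: [0.6384, 0.0019, 0.31]
tool_rot: [0.004, 3.141, 0.001]
ft_force: [-0.2, 0.4, 0.2]
grip_width: 0.502
```

```bash
cat >> h.py <<'E'
def tri(obs):
    A=[];b=[]
    for d,(u,v) in obs:
        R=np.array(d['R']);t=np.array(d['t']);x=(u-d['cx'])/d['fx'];y=(v-d['cy'])/d['fy']
        A+=[x*R[2]-R[0],y*R[2]-R[1]]; b+=[t[0]-x*t[2],t[1]-y*t[2]]
    A=np.array(A);b=np.array(b);X,*_=np.linalg.lstsq(A,b,rcond=None)
    return X,np.abs(A@X-b).max()
def dots(d):
    hsv=cv2.cvtColor(d['frame'],cv2.COLOR_RGB2HSV)
    m=cv2.inRange(hsv,(15,170,150),(28,255,255)); m[228:]=0
    n,l,s,c=cv2.connectedComponentsWithStats(m)
    return [(c[i].round(1),s[i,4]) for i in range(1,n) if 15<s[i,4]<200]
E
python3 - <<'E'
from h import *
st();d=grab('wrist','w2')
for t in ['w1','w2']:
    print(t,dots(load(t)))
E
```

```text
t 2.2 p [0.6384 0.0019 0.31  ] yaw 179.86 z [ 0.     0.001 -1.   ] q [-0.37  0.28  0.41  1.36 -0.11  1.53  1.61] F [-0.2  0.4  0.2] g 0.502
w1 [(array([448.9,  23.6]), np.int32(49)), (array([324. ,  63.8]), np.int32(46)), (array([470.8, 149.5]), np.int32(37)), (array([356. , 182.4]), np.int32(30))]
w2 [(array([548.9,  26.4]), np.int32(52)), (array([421.2,  65.4]), np.int32(45)), (array([561. , 150.6]), np.int32(43)), (array([444.3, 183.2]), np.int32(29))]
```

View pics/w2.png

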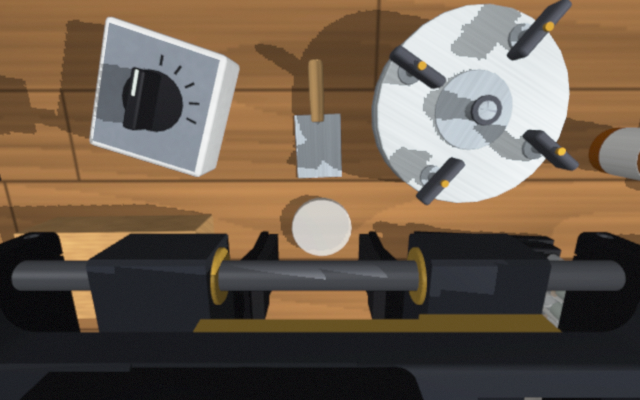

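Run:
```python
from h import *
a,b=load('w1'),load('w2')
da=[x[0] for x in dots(a)];db=[x[0] for x in dots(b)]
P=[]
for p,q in zip(da,db):
    X,e=tri([(a,p),(b,q)]);P.append(X);print(X.round(4),e.round(4))
P=np.array(P);c=P.mean(0);print('c',c,[(np.linalg.norm((p-c)[:2]).round(4),np.degrees(np.arctan2(*(p-c)[1::-1])).round(1)) for p in P])
im=[]
for (u,v) in da:
    u,v=int(u),int(v);f=a['frame'][max(v-35,0):max(v-35,0)+70,u-35:u+35,::-1]
    im.append(cv2.resize(f,(300,300),interpolation=cv2.INTER_CUBIC))
cv2.imwrite('pics/z1.png',np.vstack([np.hstack(im[:2]),np.hstack(im[2:])]))
f=b['frame'][30:160,80:240,::-1]
cv2.imwrite('pics/z2.png',cv2.resize(f,None,fx=4,fy=4,interpolation=cv2.INTER_CUBIC))
```

```text
[0.4848 0.2234 0.131 ] 0.0001
[0.5192 0.104  0.129 ] 0.0
[0.6038 0.2579 0.1311] 0.0003
[0.6387 0.1384 0.1302] 0.0001
c [0.56163884 0.18092048 0.13031939] [(np.float64(0.0878), np.float64(151.1)), (np.float64(0.0878), np.float64(-118.9)), (np.float64(0.0878), np.float64(61.3)), (np.float64(0.088), np.float64(-28.9))]
```

View pics/z1.png

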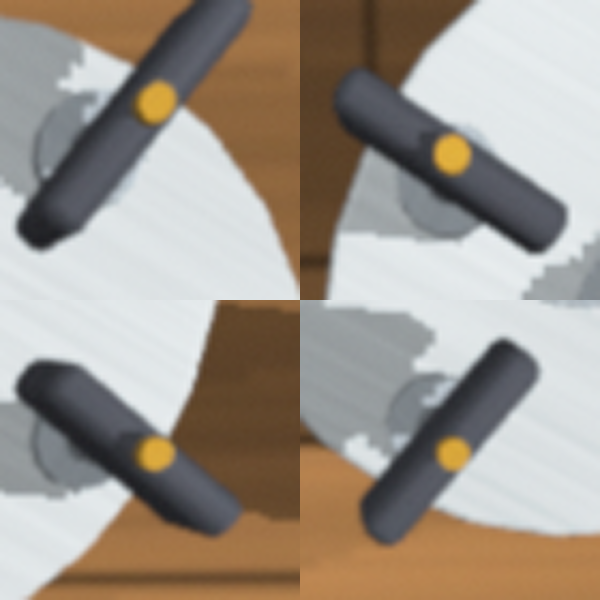

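View pics/z2.png

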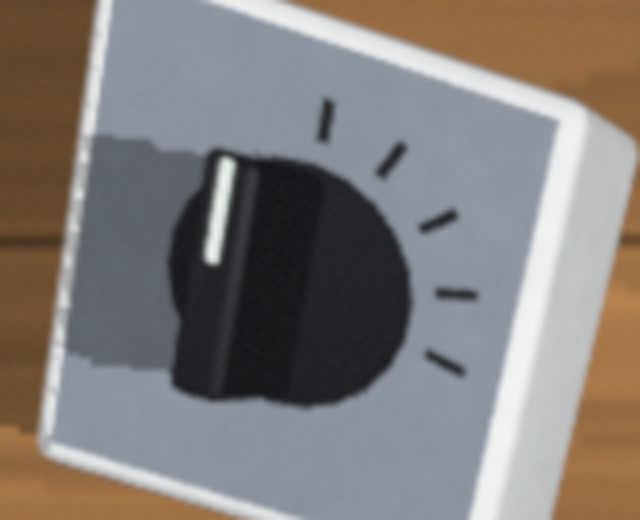

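```bash
cat >> h.py <<'E'
def wing_angles(d,P,z=.127,half=38,pr=True):
    g=d['frame'].astype(int); mx=g.max(2);mn=g.min(2)
    m=((mx<125)&(mx-mn<28)).astype(np.uint8)*255
    hsv=cv2.cvtColor(d['frame'],cv2.COLOR_RGB2HSV); m|=cv2.inRange(hsv,(13,120,120),(30,255,255))*0
    out=[]
    for p in P:
        u,v=proj(d,p); w=np.zeros_like(m); cv2.circle(w,(int(u),int(v)),half,255,-1)
        mm=cv2.morphologyEx(cv2.bitwise_and(m,w),cv2.MORPH_CLOSE,np.ones((9,9)))
        cs,_=cv2.findContours(mm,cv2.RETR_EXTERNAL,cv2.CHAIN_APPROX_NONE)
        c=max(cs,key=cv2.contourArea).reshape(-1,2)
        W=np.array([ray(d,a,b,z)[:2] for a,b in c])*1000
        r=cv2.minAreaRect(W.astype(np.float32)); B=cv2.boxPoints(r)
        e=B[1]-B[0] if np.linalg.norm(B[1]-B[0])>np.linalg.norm(B[2]-B[1]) else B[2]-B[1]
        out.append((round(np.degrees(np.arctan2(e[1],e[0]))%180,1),np.round(sorted(r[1]),0)))
    return out
E
python3 - <<'E'
from h import *
P=[[.4848,.2234,.127],[.5192,.104,.127],[.6038,.2579,.127],[.6387,.1384,.127]]
for t in ['w1','w2']: print(t,wing_angles(load(t),P))
d=load('top0')
print('bottle',ray(d,152,172,.16),ray(d,172,180,.03))
for t,(a,b) in {'w1':(0,0)}.items(): pass
# dial bar top: line inner/outer ends etc
a,b=load('w1'),load('w2')
for t,d in (('w1',a),('w2',b)):
    f=d['frame'];m=(f.min(2)>190).astype(np.uint8)*255
    n,l,s,c=cv2.connectedComponentsWithStats(m)
    for i in range(1,n):
        x,y,w,h,A=s[i]
        if y<150 and x<200 and A>20 and w<20:
            pts=np.argwhere(l==i)[:,::-1].astype(np.float32); r=cv2.fitLine(pts,cv2.DIST_L2,0,.01,.01).ravel()
            dv=r[:2]*np.sign(r[1]); pr=(pts-r[2:])@dv; print(t,A,'top end',r[2:]+dv*pr.min(),'inner end',r[2:]+dv*pr.max())
im=a['frame'][10:180,5:175,::-1];cv2.imwrite('pics/z3.png',cv2.resize(im,None,fx=3.5,fy=3.5,interpolation=cv2.INTER_CUBIC))
E
```

```text
w1 [(np.float32(139.6), array([21., 62.])), (np.float32(50.5), array([24., 60.])), (np.float32(53.8), array([24., 67.])), (np.float32(141.3), array([17., 60.]))]
w2 [(np.float32(141.1), array([29., 63.])), (np.float32(53.0), array([34., 62.])), (np.float32(73.4), array([30., 71.])), (np.float32(141.8), array([31., 60.]))]
bottle [0.61281068 0.42895535 0.16      ] [0.62480757 0.42333148 0.03      ]
w1 45 top end [40.49377 70.03859] inner end [39.089485 88.006996]
w2 65 top end [136.41147   69.904045] inner end [132.47029   94.076675]
w2 64 top end [ 94.70134  111.088524] inner end [ 91.3154  137.91359]
```

View pics/z3.png

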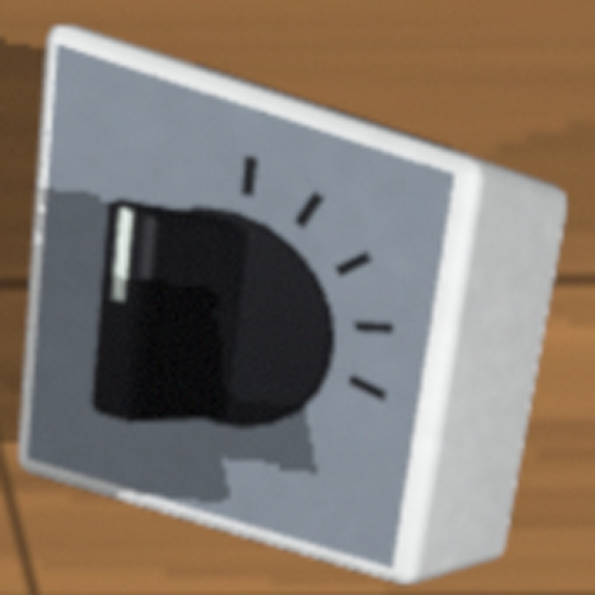

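Call:
play_rows(series=[45,0.02,0.03,0.02,0,0,5,45,0.04,0.058,0.04,0,0,10,45,0.06,0.087,0.06,0,0,16,45,0.08,0.115,0.08,0,0,22,45,0.1,0.144,0.1,0,0,28,45,0.12,0.173,0.12,0,0,34,45,0.14,0.202,0.14,0,0,39.4,45,0.1536,0.2215,0.155,0,0,39.4,45,0.1536,0.2215,0.155,0,0,39.4,45,0.1536,0.2215,0.155,0,0,39.4])

```text
time: 3.08
position: [0.4826, 0.228, 0.1537]
tool_rot: [-1.047, -2.96, 0.001]
ft_force: [0.0, -0.6, 0.4]
grip_width: 0.45
```

Run:
```python
from h import *
st();plan([.4848,.2234,.100],140.5);grab('wrist','w3')
```

```text
t 3.08 p [0.4826 0.228  0.1537] yaw 141.05 z [-0.002 -0.    -1.   ] q [-0.75  0.12  0.28  1.84 -0.04  1.19  0.43] F [ 0.  -0.6  0.4] g 0.45
shift [-0.0047 -0.002   0.0537] rz 0.55
```

View pics/w3.png

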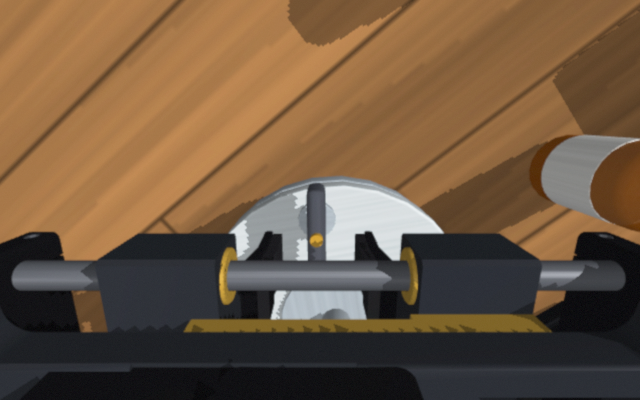

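Run:
```python
from h import *
st();plan([.4848,.2234,.100],140.5)
```

```text
t 3.13 p [0.4844 0.2263 0.1547] yaw 140.85 z [-0.  0. -1.] q [-0.75  0.12  0.28  1.84 -0.04  1.19  0.43] F [ 1.7 -0.7 -0.2] g 0.45
shift [-0.0021 -0.002   0.0547] rz 0.35
```

Call:
play_rows(series=[45,-0.001,-0.001,0.02,0,0,0.2,45,-0.001,-0.001,0.04,0,0,0.2,45,-0.001,-0.001,0.054,0,0,0.2,45,-0.001,-0.001,0.054,0,0,0.2,45,-0.001,-0.001,0.054,0,0,0.2], force=15)

```text
time: 3.55
position: [0.4862, 0.2222, 0.101]
tool_rot: [1.066, 2.955, -0.0]
ft_force: [-0.3, 0.3, -0.2]
grip_width: 0.453
```

Run:
```python
from h import *
st();plan([.4848,.2234,.100],140.5)
```

```text
t 3.55 p [0.4862 0.2222 0.101 ] yaw 140.31 z [ 0. -0. -1.] q [-0.74  0.17  0.28  1.89 -0.05  1.08  0.45] F [-0.3  0.3 -0.2] g 0.453
shift [ 0.0018 -0.      0.001 ] rz -0.19
```

Call:
play_rows(series=[5,0.0015,0,0,0,0,0,5,0.0015,0,0,0,0,0,5,0.0015,0,0,0,0,0,5,0.0015,0,0,0,0,0,5,0.0015,0,0,0,0,0], force=15)

```text
time: 3.97
position: [0.4849, 0.2238, 0.1012]
tool_rot: [1.065, 2.955, 0.001]
ft_force: [-0.6, 0.2, -0.6]
grip_width: 0.158
```

Run:
```python
from h import *
st();plan([.4848,.2234,.100],106.1)
```

```text
t 3.97 p [0.4849 0.2238 0.1012] yaw 140.36 z [ 0.001  0.001 -1.   ] q [-0.74  0.17  0.28  1.9  -0.05  1.08  0.44] F [-0.6  0.2 -0.6] g 0.158
shift [-0.0002 -0.0004  0.0012] rz 34.26
```

Call:
play_rows(series=[5,0,0,0,0,0,6,5,0,0,0,0,0,12,5,0,0,0,0,0,18,5,0,0,0,0,0,24,5,0,0,0,0,0,30,5,0,0,0,0,0,34.5,5,0,0,0,0,0,34.5,5,0,0,0,0,0,34.5,5,0,0,0,0,0,34.5])

```text
time: 4.72
position: [0.4849, 0.2239, 0.1011]
tool_rot: [1.891, 2.508, 0.002]
ft_force: [-0.2, -0.3, 3.8]
grip_width: 0.137
```

Run:
```python
from h import *
st();plan([.4848,.2234,.100],106.1)
```

```text
t 4.72 p [0.4849 0.2239 0.1011] yaw 105.97 z [ 0.001  0.001 -1.   ] q [-0.79  0.17  0.34  1.9  -0.06  1.08 -0.15] F [-0.2 -0.3  3.8] g 0.137
shift [-0.0005 -0.0002  0.0011] rz -0.13
```

Call:
play_rows(series=[45,0,0,0,0,0,0,45,0,0,0,0,0,0,45,0,0,0,0,0,0,45,0,0,-0.03,0,0,0,45,0,0,-0.054,0,0,0,45,-0.03,0.03,-0.056,0,0,-7,45,-0.055,0.055,-0.056,0,0,-14,45,-0.08,0.08,-0.056,0,0,-21,45,-0.105,0.105,-0.056,0,0,-28,45,-0.1245,0.1243,-0.056,0,0,-35.5])

```text
time: 5.55
position: [0.6403, 0.1354, 0.1562]
tool_rot: [1.064, 2.955, -0.002]
ft_force: [0.5, 0.2, -0.0]
grip_width: 0.454
```

Call:
play_rows(series=[45,0,0,0,0,0,0,45,0,0,0,0,0,0,45,0,0,0,0,0,0])

```text
time: 5.8
position: [0.6374, 0.1383, 0.1558]
tool_rot: [-1.073, -2.951, 0.0]
ft_force: [-0.4, 0.1, 0.6]
grip_width: 0.45
```

Run:
```python
from h import *
st();plan([.6387,.1384,.100],141.5);d=grab('wrist','w4')
P=[[.4848,.2234,.127]]
print(wing_angles(d,P))
```

```text
t 5.8 p [0.6374 0.1383 0.1558] yaw 140.05 z [-0.002  0.    -1.   ] q [-0.54  0.37  0.36  1.54 -0.14  1.25  0.72] F [-0.4  0.1  0.6] g 0.45
shift [-0.001   0.0009  0.0558] rz -1.45Traceback (most recent call last):
  File "<stdin>", line 4, in <module>
  File "h.py", line 43, in wing_angles
    c=max(cs,key=cv2.contourArea).reshape(-1,2)
      ~~~^^^^^^^^^^^^^^^^^^^^^^^^
ValueError: max() iterable argument is empty
```

View pics/w4.png

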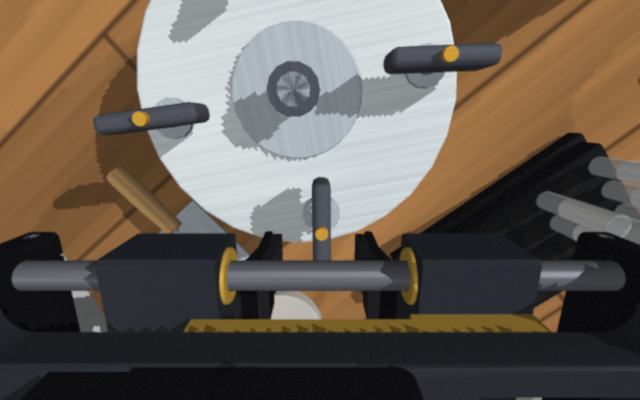

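Call:
play_rows(series=[45,-0.001,0.0005,0.02,0,0,-0.5,45,-0.001,0.0005,0.04,0,0,-0.5,45,-0.001,0.0005,0.055,0,0,-0.5,45,-0.001,0.0005,0.055,0,0,-0.5,5,-0.001,0.0005,0.055,0,0,-0.5,5,-0.001,0.0005,0.055,0,0,-0.5,5,-0.001,0.0005,0.055,0,0,-0.5,5,-0.001,0.0005,0.055,0,0,-0.5,5,-0.001,0.0005,0.055,0,0,-0.5,5,-0.001,0.0005,0.055,0,0,-0.5])

```text
time: 6.68
position: [0.6403, 0.1385, 0.1027]
tool_rot: [1.058, 2.956, 0.004]
ft_force: [2.0, 2.0, 1.0]
grip_width: 0.138
```

Run:
```python
from h import *
st();plan([.6387,.1384,.100],106.1)
```

```text
t 6.68 p [0.6403 0.1385 0.1027] yaw 140.62 z [ 0.003  0.001 -1.   ] q [-0.53  0.42  0.35  1.59 -0.16  1.15  0.74] F [2. 2. 1.] g 0.138
shift [ 0.0012 -0.0011  0.0027] rz 34.52
```

Call:
play_rows(series=[5,0.001,-0.001,0,0,0,6,5,0.001,-0.001,0,0,0,12,5,0.001,-0.001,0,0,0,18,5,0.001,-0.001,0,0,0,24,5,0.001,-0.001,0,0,0,30,5,0.001,-0.001,0,0,0,34.5,5,0.001,-0.001,0,0,0,34.5,5,0.001,-0.001,0,0,0,34.5,5,0.001,-0.001,0,0,0,34.5])

```text
time: 7.43
position: [0.6393, 0.1378, 0.1027]
tool_rot: [1.885, 2.51, 0.004]
ft_force: [4.0, 1.5, 2.9]
grip_width: 0.14
```

Run:
```python
from h import *
st();plan([.5192,.104,.155],51.5)
```

```text
t 7.43 p [0.6393 0.1378 0.1027] yaw 106.2 z [ 0.003  0.001 -1.   ] q [-0.61  0.43  0.46  1.6  -0.2   1.16  0.18] F [4.  1.5 2.9] g 0.14
shift [ 0.001  -0.1246 -0.0528] rz 54.7
```

Call:
play_rows(series=[45,0,0,0,0,0,0,45,0,0,0,0,0,0,45,0,0,0,0,0,0,45,0,0,-0.03,0,0,0,45,0,0,-0.053,0,0,7,45,0,-0.02,-0.053,0,0,14,45,0,-0.045,-0.053,0,0,21,45,0,-0.07,-0.053,0,0,28,45,0,-0.095,-0.053,0,0,35,45,0.001,-0.1246,-0.053,0,0,42])

```text
time: 8.27
position: [0.516, 0.1031, 0.1535]
tool_rot: [-2.668, -1.659, 0.004]
ft_force: [0.1, 0.6, 1.6]
grip_width: 0.449
```

Call:
play_rows(series=[45,0,0,0,0,0,7,45,0,0,0,0,0,12.7,45,0,0,0,0,0,12.7,45,0,0,0,0,0,12.7])

```text
time: 8.6
position: [0.5171, 0.1038, 0.1542]
tool_rot: [-2.828, -1.367, 0.002]
ft_force: [1.4, 0.6, -0.6]
grip_width: 0.449
```

Run:
```python
from h import *
st();plan([.5192,.104,.100],51.5);d=grab('wrist','w5')
```

```text
t 8.6 p [0.5171 0.1038 0.1542] yaw 51.58 z [-0.001 -0.    -1.   ] q [-0.81  0.11  0.61  1.86 -0.07  1.19 -0.85] F [ 1.4  0.6 -0.6] g 0.449
shift [0.0015 0.0016 0.0542] rz 0.08
```

View pics/w5.png

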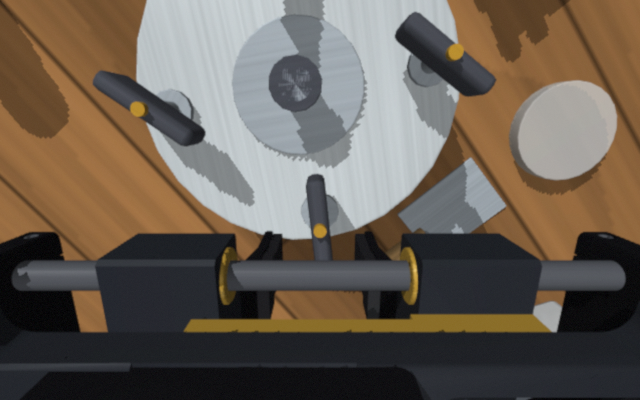

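Call:
play_rows(series=[45,0.001,0.001,0.02,0,0,-4,45,0.001,0.001,0.04,0,0,-4,45,0.001,0.001,0.053,0,0,-4,45,0.001,0.001,0.053,0,0,-4,5,0.001,0.001,0.053,0,0,-4,5,0.001,0.001,0.053,0,0,-4,5,0.001,0.001,0.053,0,0,-4,5,0.001,0.001,0.053,0,0,-4,5,0.001,0.001,0.053,0,0,-4,5,0.001,0.001,0.053,0,0,-4])

```text
time: 9.48
position: [0.5191, 0.1048, 0.1023]
tool_rot: [-2.78, -1.461, -0.001]
ft_force: [-2.4, 1.5, 4.2]
grip_width: 0.138
```

Run:
```python
from h import *
st();plan([.5192,.104,.100],16.1)
```

```text
t 9.48 p [0.5191 0.1048 0.1023] yaw 55.43 z [-0.     0.001 -1.   ] q [-0.79  0.18  0.6   1.91 -0.11  1.08 -0.75] F [-2.4  1.5  4.2] g 0.138
shift [-0.0006  0.0005  0.0023] rz 39.33
```

Call:
play_rows(series=[5,0,0,0,0,0,6,5,0,0,0,0,0,12,5,0,0,0,0,0,18,5,0,0,0,0,0,24,5,0,0,0,0,0,30,5,0,0,0,0,0,36,5,0,0,0,0,0,39.4,5,0,0,0,0,0,39.4,5,0,0,0,0,0,39.4,5,0,0,0,0,0,39.4])

```text
time: 10.32
position: [0.5191, 0.105, 0.1023]
tool_rot: [-3.109, -0.44, 0.0]
ft_force: [-3.4, 1.6, 5.0]
grip_width: 0.138
```

Run:
```python
from h import *
st();plan([.6038,.2579,.155],54)
```

```text
t 10.32 p [0.5191 0.105  0.1023] yaw 16.12 z [-0.     0.002 -1.   ] q [-0.86  0.18  0.68  1.92 -0.13  1.08 -1.42] F [-3.4  1.6  5. ] g 0.138
shift [ 0.1239 -0.1235 -0.0525] rz -37.88
```

Call:
play_rows(series=[45,0,0,0,0,0,0,45,0,0,0,0,0,0,45,0,0,0,0,0,0,45,0,0,-0.03,0,0,0,45,0,0,-0.053,0,0,-7,45,0.03,-0.03,-0.053,0,0,-14,45,0.055,-0.055,-0.053,0,0,-21,45,0.08,-0.08,-0.053,0,0,-28,45,0.105,-0.105,-0.053,0,0,-35,45,0.1239,-0.1235,-0.053,0,0,-37.9])

```text
time: 11.15
position: [0.605, 0.2603, 0.1539]
tool_rot: [-2.794, -1.435, -0.001]
ft_force: [-0.5, 0.8, 0.6]
grip_width: 0.45
```

Call:
play_rows(series=[45,0,0,0,0,0,0,45,0,0,0,0,0,0,45,0,0,0,0,0,0])

```text
time: 11.4
position: [0.6043, 0.2554, 0.154]
tool_rot: [2.8, 1.421, -0.002]
ft_force: [0.3, -0.2, -0.8]
grip_width: 0.449
```

Run:
```python
from h import *
st();plan([.6038,.2579,.100],54);d=grab('wrist','w6')
```

```text
t 11.4 p [0.6043 0.2554 0.154 ] yaw 53.81 z [-0.001 -0.002 -1.   ] q [-0.85  0.4   0.53  1.54 -0.21  1.26 -0.92] F [ 0.3 -0.2 -0.8] g 0.449
shift [ 0.0018 -0.0019  0.054 ] rz -0.19
```

View pics/w6.png

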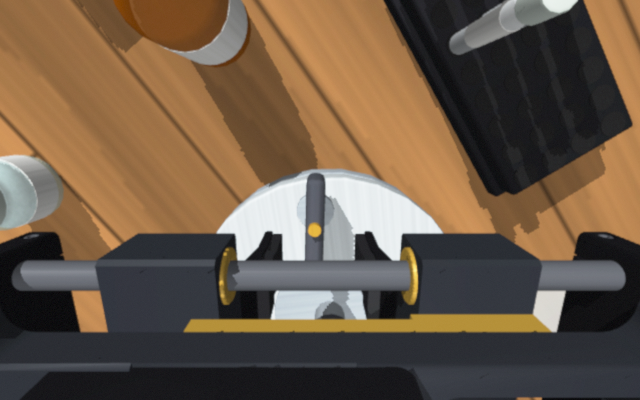

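Wing E sits vertical between the fingers at column 315, slightly left of centre, and the rotation matches.

Call:
play_rows(series=[45,0.001,-0.0015,0.02,0,0,0,45,0.001,-0.0015,0.04,0,0,0,45,0.001,-0.0015,0.053,0,0,0,45,0.001,-0.0015,0.053,0,0,0,5,0.001,-0.0015,0.053,0,0,0,5,0.001,-0.0015,0.053,0,0,0,5,0.001,-0.0015,0.053,0,0,0,5,0.001,-0.0015,0.053,0,0,0,5,0.001,-0.0015,0.053,0,0,0,5,0.001,-0.0015,0.053,0,0,0])

```text
time: 12.28
position: [0.604, 0.259, 0.1025]
tool_rot: [-2.8, -1.423, -0.002]
ft_force: [-0.8, -0.0, 2.7]
grip_width: 0.139
```

Run:
```python
from h import *
st();plan([.6038,.2579,.100],16.1)
```

```text
t 12.28 p [0.604  0.259  0.1025] yaw 53.89 z [ 0.001  0.001 -1.   ] q [-0.84  0.45  0.52  1.59 -0.24  1.16 -0.9 ] F [-0.8 -0.   2.7] g 0.139
shift [-0.001   0.0004  0.0025] rz 37.79
```

Call:
play_rows(series=[5,-0.001,0,0,0,0,6,5,-0.001,0,0,0,0,12,5,-0.001,0,0,0,0,18,5,-0.001,0,0,0,0,24,5,-0.001,0,0,0,0,30,5,-0.001,0,0,0,0,36,5,-0.001,0,0,0,0,37.8,5,-0.001,0,0,0,0,37.8,5,-0.001,0,0,0,0,37.8,5,-0.001,0,0,0,0,37.8])

```text
time: 13.12
position: [0.6038, 0.2591, 0.1024]
tool_rot: [-3.109, -0.442, -0.004]
ft_force: [1.3, 3.1, 3.3]
grip_width: 0.139
```

Run:
```python
from h import *
st();plan([.56,.07,.31],106)
```

```text
t 13.12 p [0.6038 0.2591 0.1024] yaw 16.18 z [ 0.002  0.002 -1.   ] q [-0.94  0.47  0.64  1.6  -0.3   1.17 -1.51] F [1.3 3.1 3.3] g 0.139
shift [-0.0943  0.1691 -0.2081] rz -89.82
```

Call:
play_rows(series=[45,0,0,0,0,0,0,45,0,0,0,0,0,0,45,0,0,0,0,0,0,45,0,0,-0.035,0,0,0,45,0,0,-0.07,0,0,-7,45,-0.01,0.02,-0.1,0,0,-14,45,-0.02,0.045,-0.13,0,0,-21,45,-0.035,0.075,-0.155,0,0,-28,45,-0.05,0.105,-0.18,0,0,-35,45,-0.0635,0.1325,-0.2,0,0,-42])

```text
time: 13.95
position: [0.5784, 0.11, 0.3033]
tool_rot: [2.742, 1.532, 0.0]
ft_force: [-0.5, -0.9, 0.6]
grip_width: 0.451
```

Call:
play_rows(series=[45,0,0,0,0,0,-7,45,0,0,0,0,0,-14,45,0,0,0,0,0,-21,45,0,0,0,0,0,-28,45,0,0,0,0,0,-35,45,0,0,0,0,0,-42,45,0,0,0,0,0,-48,45,0,0,0,0,0,-48,45,0,0,0,0,0,-48])

```text
time: 14.7
position: [0.5786, 0.1122, 0.3011]
tool_rot: [-1.893, -2.507, 0.001]
ft_force: [0.6, 0.8, -0.1]
grip_width: 0.447
```

Run:
```python
from h import *
st();plan([.4848,.2234,.155],106);d=grab('wrist','w7')
P=[[.4848,.2234,.127],[.6387,.1384,.127],[.5192,.104,.127],[.6038,.2579,.127]]
print(wing_angles(d,P,half=45))
```

```text
t 14.7 p [0.5786 0.1122 0.3011] yaw 105.88 z [-0.001 -0.001 -1.   ] q [-0.72  0.18  0.56  1.5  -0.09  1.49  0.12] F [ 0.6  0.8 -0.1] g 0.447
shift [ 0.1326 -0.0596  0.1462] rz -0.12
[(np.float32(104.9), array([16., 62.])), (np.float32(106.8), array([23., 61.])), (np.float32(8.3), array([28., 61.])), (np.float32(17.3), array([23., 62.]))]
```

View pics/w7.png

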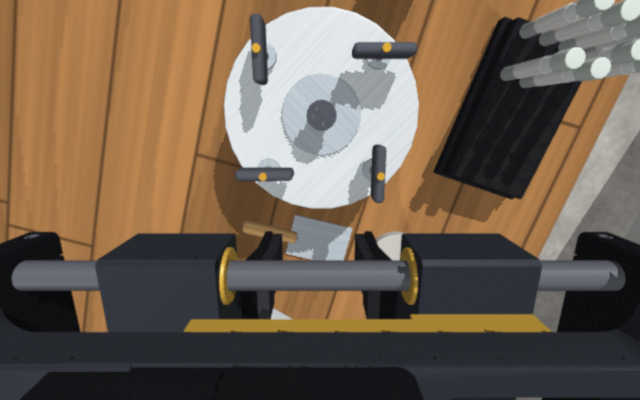

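Call:
play_rows(series=[45,0.03,-0.013,0.03,0,0,0,45,0.06,-0.026,0.06,0,0,0,45,0.085,-0.039,0.09,0,0,0,45,0.11,-0.05,0.12,0,0,0,45,0.1325,-0.0596,0.145,0,0,0,45,0.1325,-0.0596,0.145,0,0,0,45,0.1325,-0.0596,0.145,0,0,0,45,0.1325,-0.0596,0.145,0,0,0])

```text
time: 15.42
position: [0.4855, 0.2232, 0.157]
tool_rot: [1.89, 2.508, 0.001]
ft_force: [0.6, -0.5, 0.1]
grip_width: 0.453
```

Run:
```python
from h import *
st();plan([.4848,.2234,.100],106);d=grab('wrist','w8')
```

```text
t 15.42 p [0.4855 0.2232 0.157 ] yaw 106.0 z [ 0.001 -0.    -1.   ] q [-0.9   0.12  0.45  1.84 -0.05  1.19 -0.15] F [ 0.6 -0.5  0.1] g 0.453
shift [ 0.0004 -0.0007  0.057 ] rz 0.0
```

View pics/w8.png

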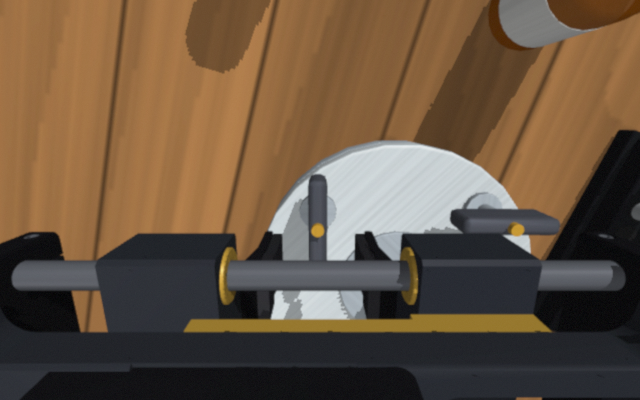

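Wing A is aligned with the tool at column 318, so I'm descending and closing on it.

Call:
play_rows(series=[45,0,-0.0005,0.02,0,0,0,45,0,-0.0005,0.04,0,0,0,45,0,-0.0005,0.056,0,0,0,45,0,-0.0005,0.056,0,0,0,5,0,-0.0005,0.056,0,0,0,5,0,-0.0005,0.056,0,0,0,5,0,-0.0005,0.056,0,0,0,5,0,-0.0005,0.056,0,0,0,5,0,-0.0005,0.056,0,0,0,5,0,-0.0005,0.056,0,0,0])

```text
time: 16.3
position: [0.4849, 0.2238, 0.1014]
tool_rot: [1.888, 2.51, 0.002]
ft_force: [0.2, -0.5, 3.1]
grip_width: 0.141
```

Call:
play_rows(series=[5,0,0,0,0,0,6,5,0,0,0,0,0,12,5,0,0,0,0,0,18,5,0,0,0,0,0,24,5,0,0,0,0,0,30,5,0,0,0,0,0,36,5,0,0,0,0,0,41,5,0,0,0,0,0,45,5,0,0,0,0,0,47,5,0,0,0,0,0,48])

```text
time: 17.13
position: [0.4844, 0.224, 0.1014]
tool_rot: [-2.746, -1.525, -0.001]
ft_force: [-2.7, -1.2, 6.3]
grip_width: 0.143
```

Call:
play_rows(series=[5,0,0,0,0,0,0,5,0,0,0,0,0,0])

```text
time: 17.3
position: [0.4843, 0.224, 0.1014]
tool_rot: [-2.745, -1.527, -0.001]
ft_force: [-2.3, 0.0, 5.6]
grip_width: 0.144
```

Run:
```python
from h import *
st();print(get_state()['torque']);plan([.6387,.1384,.155],106)
```

```text
t 17.3 p [0.4843 0.224  0.1014] yaw 58.19 z [ 0.     0.001 -1.   ] q [-0.96  0.18  0.53  1.9  -0.1   1.08 -0.95] F [-2.3  0.   5.6] g 0.144
[-0.18979086  0.58610241  0.37082303]
shift [ 0.0087  0.1763 -0.0536] rz -47.81
```

Call:
play_rows(series=[45,0,0,0,0,0,0,45,0,0,0,0,0,0,45,0,0,0,0,0,0,45,0,0,-0.03,0,0,0,45,0,0,-0.054,0,0,-7,45,0,0.035,-0.054,0,0,-14,45,0.002,0.07,-0.054,0,0,-21,45,0.004,0.105,-0.054,0,0,-28,45,0.006,0.14,-0.054,0,0,-35,45,0.0087,0.1763,-0.054,0,0,-42])

```text
time: 18.13
position: [0.6398, 0.1371, 0.1542]
tool_rot: [-2.035, -2.393, -0.0]
ft_force: [0.2, -0.0, 0.6]
grip_width: 0.451
```

Call:
play_rows(series=[45,0,0,0,0,0,-5.8,45,0,0,0,0,0,-5.8,45,0,0,0,0,0,-5.8,45,0,0,0,0,0,-5.8])

```text
time: 18.47
position: [0.6377, 0.139, 0.1544]
tool_rot: [-1.921, -2.484, -0.0]
ft_force: [-1.3, 1.4, 0.4]
grip_width: 0.458
```

Run:
```python
from h import *
st();plan([.6387,.1384,.100],106);d=grab('wrist','w9')
```

```text
t 18.47 p [0.6377 0.139  0.1544] yaw 104.59 z [-0.001  0.001 -1.   ] q [-0.65  0.39  0.51  1.55 -0.2   1.25  0.15] F [-1.3  1.4  0.4] g 0.458
shift [-0.0009  0.0008  0.0544] rz -1.41
```

View pics/w9.png

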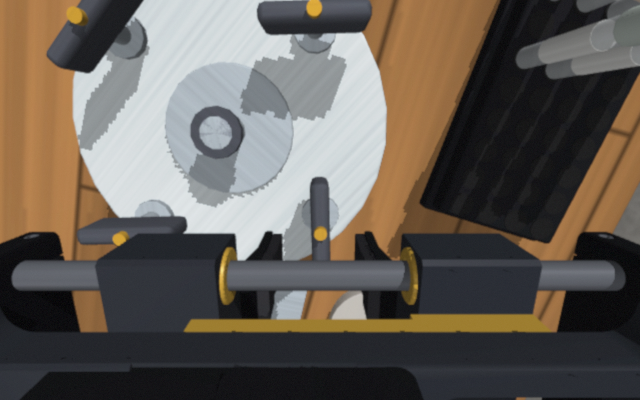

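Wing A, top left around (95,30), is now tangential to the lid edge. Wing D is aligned under the gripper at column 320.

Call:
play_rows(series=[45,-0.0005,0.0005,0.02,0,0,-0.7,45,-0.0005,0.0005,0.04,0,0,-0.7,45,-0.0005,0.0005,0.054,0,0,-0.7,45,-0.0005,0.0005,0.054,0,0,-0.7,5,-0.0005,0.0005,0.054,0,0,-0.7,5,-0.0005,0.0005,0.054,0,0,-0.7,5,-0.0005,0.0005,0.054,0,0,-0.7,5,-0.0005,0.0005,0.054,0,0,-0.7,5,-0.0005,0.0005,0.054,0,0,-0.7,5,-0.0005,0.0005,0.054,0,0,-0.7])

```text
time: 19.35
position: [0.6395, 0.1374, 0.1015]
tool_rot: [1.905, 2.498, 0.001]
ft_force: [-1.2, -0.6, 3.9]
grip_width: 0.142
```

Call:
play_rows(series=[5,0,0,0,0,0,6,5,0,0,0,0,0,12,5,0,0,0,0,0,18,5,0,0,0,0,0,24,5,0,0,0,0,0,30,5,0,0,0,0,0,36,5,0,0,0,0,0,41,5,0,0,0,0,0,45,5,0,0,0,0,0,47,5,0,0,0,0,0,47.5])

```text
time: 20.18
position: [0.6377, 0.1375, 0.1014]
tool_rot: [-2.748, -1.518, 0.005]
ft_force: [-6.2, -0.5, 7.5]
grip_width: 0.145
```

Call:
play_rows(series=[5,0,0,0,0,0,0,5,0,0,0,0,0,0])

```text
time: 20.35
position: [0.6377, 0.1375, 0.1014]
tool_rot: [-2.747, -1.52, 0.004]
ft_force: [-5.9, -0.3, 7.0]
grip_width: 0.14
```

Run:
```python
from h import *
st();print(get_state()['torque']);plan([.5192,.104,.155],16.1);plan([.5192,.104,.155],196.1)
```

```text
t 20.35 p [0.6377 0.1375 0.1014] yaw 57.92 z [-0.003  0.    -1.   ] q [-0.75  0.47  0.66  1.61 -0.3   1.17 -0.59] F [-5.9 -0.3  7. ] g 0.14
[-0.21677712  1.47576135  0.39065354]
shift [-0.0914 -0.0827 -0.0532] rz 41.82
shift [-0.0914 -0.0827 -0.0532] rz -138.18
```

Call:
play_rows(series=[45,0,0,0,0,0,0,45,0,0,0,0,0,0,45,0,0,0,0,0,0,45,0,0,-0.03,0,0,0,45,0,0,-0.0535,0,0,7,45,-0.02,-0.018,-0.0535,0,0,14,45,-0.04,-0.036,-0.0535,0,0,21,45,-0.06,-0.054,-0.0535,0,0,28,45,-0.08,-0.072,-0.0535,0,0,35,45,-0.0914,-0.0827,-0.0535,0,0,41.8])

```text
time: 21.18
position: [0.5183, 0.1029, 0.1535]
tool_rot: [-3.112, -0.427, 0.003]
ft_force: [0.4, -0.2, 0.8]
grip_width: 0.449
```

Call:
play_rows(series=[45,0,0,0,0,0,0,45,0,0,0,0,0,0,45,0,0,0,0,0,0])

```text
time: 21.43
position: [0.5217, 0.1047, 0.1545]
tool_rot: [-3.11, -0.443, -0.003]
ft_force: [0.6, 0.7, -0.4]
grip_width: 0.452
```

Run:
```python
from h import *
st();plan([.5192,.104,.100],16.1);d=grab('wrist','w10')
```

```text
t 21.43 p [0.5217 0.1047 0.1545] yaw 16.21 z [ 0.002  0.001 -1.   ] q [-1.03  0.14  0.85  1.86 -0.11  1.19 -1.43] F [ 0.6  0.7 -0.4] g 0.452
shift [-0.0027 -0.0001  0.0545] rz 0.11
```

View pics/w10.png

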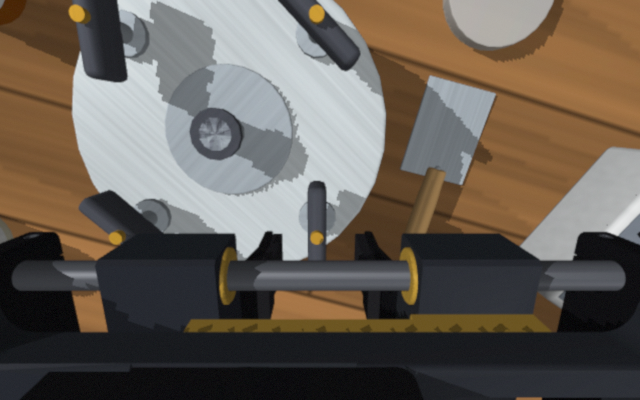

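Wing B is aligned at column 317. Wings D at (320,30) and A at (115,215) are both tangential.

Call:
play_rows(series=[45,-0.002,-0.0005,0.02,0,0,0,45,-0.002,-0.0005,0.04,0,0,0,45,-0.002,-0.0005,0.0535,0,0,0,45,-0.002,-0.0005,0.0535,0,0,0,5,-0.002,-0.0005,0.0535,0,0,0,5,-0.002,-0.0005,0.0535,0,0,0,5,-0.002,-0.0005,0.0535,0,0,0,5,-0.002,-0.0005,0.0535,0,0,0,5,-0.002,-0.0005,0.0535,0,0,0,5,-0.002,-0.0005,0.0535,0,0,0])

```text
time: 22.32
position: [0.5189, 0.1049, 0.1013]
tool_rot: [-3.109, -0.439, -0.002]
ft_force: [-0.6, 1.4, 2.1]
grip_width: 0.131
```

Call:
play_rows(series=[5,0,0,0,0,0,6,5,0,0,0,0,0,12,5,0,0,0,0,0,18,5,0,0,0,0,0,24,5,0,0,0,0,0,30,5,0,0,0,0,0,36,5,0,0,0,0,0,41,5,0,0,0,0,0,45,5,0,0,0,0,0,47,5,0,0,0,0,0,48])

```text
time: 23.15
position: [0.5191, 0.1051, 0.1013]
tool_rot: [-3.019, 0.863, -0.001]
ft_force: [0.6, 2.2, 3.1]
grip_width: 0.143
```

Call:
play_rows(series=[5,0,0,0,0,0,0,5,0,0,0,0,0,0])

```text
time: 23.32
position: [0.5191, 0.1051, 0.1013]
tool_rot: [-3.019, 0.861, -0.001]
ft_force: [-1.3, 2.3, 4.6]
grip_width: 0.138
```

Run:
```python
from h import *
st();print(get_state()['torque']);plan([.6038,.2579,.155],16.1)
```

```text
t 23.32 p [0.5191 0.1051 0.1013] yaw -31.83 z [ 0.001  0.002 -1.   ] q [-1.11  0.23  0.97  1.92 -0.22  1.09 -2.18] F [-1.3  2.3  4.6] g 0.138
[0.7173427  0.28049704 0.38492798]
shift [-0.0086 -0.1746 -0.0534] rz -47.93
```

Call:
play_rows(series=[45,0,0,0,0,0,0,45,0,0,0,0,0,0,45,0,0,0,0,0,0,45,0,0,-0.03,0,0,0,45,0,0,-0.0535,0,0,-7,45,-0.002,-0.035,-0.0535,0,0,-14,45,-0.004,-0.07,-0.0535,0,0,-21,45,-0.006,-0.105,-0.0535,0,0,-28,45,-0.007,-0.14,-0.0535,0,0,-35,45,-0.0086,-0.1746,-0.0535,0,0,-42])

```text
time: 24.15
position: [0.6041, 0.2574, 0.1532]
tool_rot: [3.128, 0.283, -0.002]
ft_force: [0.4, 0.3, -0.0]
grip_width: 0.449
```

Call:
play_rows(series=[45,0,0,0,0,0,-5.9,45,0,0,0,0,0,-5.9,45,0,0,0,0,0,-5.9,45,0,0,0,0,0,-5.9])

```text
time: 24.48
position: [0.6036, 0.2542, 0.154]
tool_rot: [3.111, 0.427, -0.001]
ft_force: [0.4, -0.9, 0.7]
grip_width: 0.45
```

Run:
```python
from h import *
st();plan([.6038,.2579,.100],16.1);d=grab('wrist','w11')
```

```text
t 24.48 p [0.6036 0.2542 0.154 ] yaw 15.63 z [-0.    -0.001 -1.   ] q [-1.    0.45  0.75  1.55 -0.31  1.27 -1.51] F [ 0.4 -0.9  0.7] g 0.45
shift [ 0.0012 -0.0036  0.054 ] rz -0.47
```

View pics/w11.png

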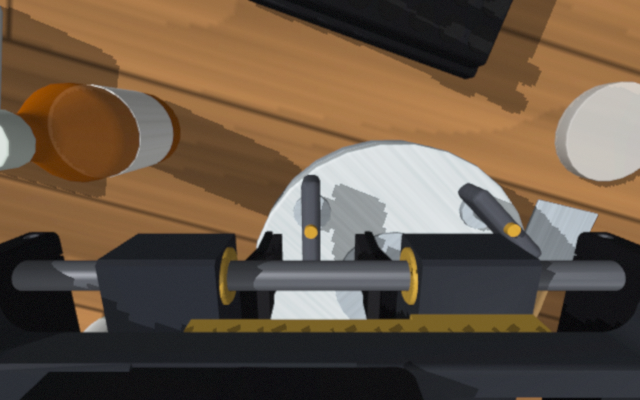

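Wing E is aligned but at column 311, about 3 mm to the left, so I'm adding a small shift.

Call:
play_rows(series=[45,0.001,-0.0028,0.02,0,0,-0.3,45,0.001,-0.0028,0.04,0,0,-0.3,45,0.001,-0.0028,0.0535,0,0,-0.3,45,0.001,-0.0028,0.0535,0,0,-0.3,5,0.001,-0.0028,0.0535,0,0,-0.3,5,0.001,-0.0028,0.0535,0,0,-0.3,5,0.001,-0.0028,0.0535,0,0,-0.3,5,0.001,-0.0028,0.0535,0,0,-0.3,5,0.001,-0.0028,0.0535,0,0,-0.3,5,0.001,-0.0028,0.0535,0,0,-0.3])

```text
time: 25.37
position: [0.6044, 0.2593, 0.1014]
tool_rot: [-3.11, -0.443, -0.002]
ft_force: [0.8, 0.2, 2.1]
grip_width: 0.134
```

Call:
play_rows(series=[5,0,0,0,0,0,6,5,0,0,0,0,0,12,5,0,0,0,0,0,18,5,0,0,0,0,0,24,5,0,0,0,0,0,30,5,0,0,0,0,0,36,5,0,0,0,0,0,41,5,0,0,0,0,0,45,5,0,0,0,0,0,47,5,0,0,0,0,0,48])

```text
time: 26.2
position: [0.6045, 0.259, 0.1014]
tool_rot: [3.021, -0.861, 0.003]
ft_force: [-0.6, -1.4, 2.9]
grip_width: 0.142
```

Call:
play_rows(series=[5,0,0,0,0,0,0,5,0,0,0,0,0,0])

```text
time: 26.37
position: [0.6046, 0.2591, 0.1014]
tool_rot: [-3.022, 0.858, -0.002]
ft_force: [-0.3, -2.9, 5.9]
grip_width: 0.144
```

Run:
```python
from h import *
st();print(get_state()['torque']);plan([.64,.05,.31],16);
```

```text
t 26.37 p [0.6046 0.2591 0.1014] yaw -31.7 z [ 0.001 -0.    -1.   ] q [-1.1   0.55  0.9   1.6  -0.45  1.21 -2.24] F [-0.3 -2.9  5.9] g 0.144
[-0.58717502  0.09968133  0.37587775]
shift [ 0.1403  0.1591 -0.2085] rz -47.7
```

Call:
play_rows(series=[45,0,0,0,0,0,0,45,0,0,0,0,0,0,45,0,0,0,0,0,0,45,0,0,-0.035,0,0,0,45,0,0,-0.07,0,0,-7,45,0.015,0.02,-0.1,0,0,-14,45,0.035,0.043,-0.125,0,0,-21,45,0.055,0.067,-0.15,0,0,-28,45,0.075,0.091,-0.175,0,0,-35,45,0.095,0.115,-0.2,0,0,-42])

```text
time: 27.2
position: [0.6237, 0.111, 0.3016]
tool_rot: [-3.127, -0.291, 0.0]
ft_force: [1.8, -0.3, -0.2]
grip_width: 0.451
```

Run:
```python
from h import *
st();plan([.64,.0,.31],180)
```

```text
t 27.2 p [0.6237 0.111  0.3016] yaw 10.64 z [-0.     0.001 -1.   ] q [-0.88  0.34  0.87  1.4  -0.26  1.53 -1.41] F [ 1.8 -0.3 -0.2] g 0.451
shift [-0.0045  0.1121 -0.0086] rz -169.36
```

Call:
play_rows(series=[45,0,0.015,-0.001,0,0,-7,45,0,0.03,-0.002,0,0,-14,45,-0.001,0.045,-0.003,0,0,-21,45,-0.002,0.06,-0.005,0,0,-28,45,-0.003,0.075,-0.006,0,0,-35,45,-0.004,0.09,-0.008,0,0,-42,45,-0.0045,0.1121,-0.0086,0,0,-49,45,-0.0045,0.1121,-0.0086,0,0,-56,45,-0.0045,0.1121,-0.0086,0,0,-63,45,-0.0045,0.1121,-0.0086,0,0,-70])

```text
time: 28.03
position: [0.6394, 0.0006, 0.3087]
tool_rot: [-2.396, -2.03, 0.0]
ft_force: [1.6, -0.6, -0.3]
grip_width: 0.448
```

Call:
play_rows(series=[45,0,0,0,0,0,-7,45,0,0,0,0,0,-14,45,0,0,0,0,0,-21,45,0,0,0,0,0,-28,45,0,0,0,0,0,-35,45,0,0,0,0,0,-42,45,0,0,0,0,0,-49,45,0,0,0,0,0,-56,45,0,0,0,0,0,-63,45,0,0,0,0,0,-70])

```text
time: 28.87
position: [0.6393, 0.0013, 0.3086]
tool_rot: [-0.796, -3.038, -0.001]
ft_force: [0.5, 0.1, -0.2]
grip_width: 0.448
```

Call:
play_rows(series=[45,0,0,0,0,0,-7,45,0,0,0,0,0,-14,45,0,0,0,0,0,-21,45,0,0,0,0,0,-29.4,45,0,0,0,0,0,-29.4,45,0,0,0,0,0,-29.4,45,0,0,0,0,0,-29.4])

```text
time: 29.45
position: [0.6395, 0.0009, 0.3089]
tool_rot: [-0.014, -3.141, -0.0]
ft_force: [0.2, 0.7, 1.5]
grip_width: 0.453
```

Run:
```python
from h import *
st();d=grab('wrist','w12')
P=[[.4848,.2234,.127],[.6387,.1384,.127],[.5192,.104,.127],[.6038,.2579,.127]]
print(wing_angles(d,P,half=45))
plan([.60,-.19,.25],180)
```

```text
t 29.45 p [0.6395 0.0009 0.3089] yaw 179.48 z [-0.  0. -1.] q [-0.4   0.29  0.47  1.36 -0.13  1.53  1.61] F [0.2 0.7 1.5] g 0.453
[(np.float32(61.9), array([36., 68.])), (np.float32(59.9), array([17., 66.])), (np.float32(151.1), array([16., 63.])), (np.float32(150.3), array([43., 64.]))]
shift [ 0.0378 -0.1912  0.0589] rz -0.49
```

View pics/w12.png

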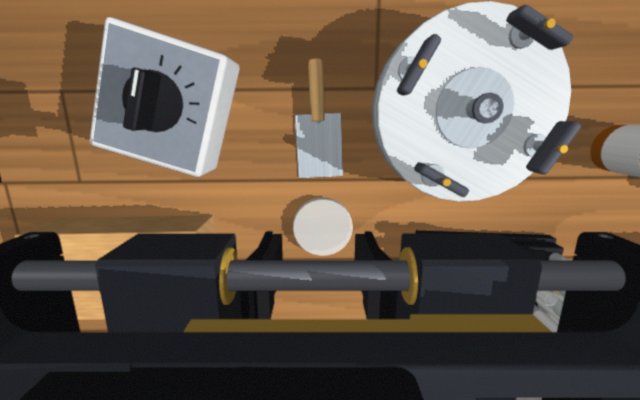

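All four wings now read square, at 61.9, 59.9, 151.1 and 150.3° against 61.1 and 151.1° expected. Next I'll put the camera over the dial.

Call:
play_rows(series=[45,0.005,-0.037,0.01,0,0,0,45,0.01,-0.074,0.02,0,0,0,45,0.015,-0.11,0.03,0,0,0,45,0.02,-0.148,0.045,0,0,0,45,0.0255,-0.186,0.06,0,0,0,45,0.0255,-0.186,0.06,0,0,0,45,0.0255,-0.186,0.06,0,0,0,45,0.0255,-0.186,0.06,0,0,0])

```text
time: 30.17
position: [0.6131, -0.1847, 0.2491]
tool_rot: [0.012, 3.141, 0.001]
ft_force: [0.5, 1.5, 0.5]
grip_width: 0.45
```

Run:
```python
from h import *
st();d=grab('wrist','w13')
f=d['frame'];u,v=map(int,proj(d,[.544,-.185,.122]));print(u,v)
x0,y0=max(u-80,0),max(v-60,0)
cv2.imwrite('pics/z13.png',cv2.resize(f[y0:y0+130,x0:x0+170,::-1],None,fx=4,fy=4,interpolation=cv2.INTER_CUBIC));print(x0,y0)
```

```text
t 30.17 p [ 0.6131 -0.1847  0.2491] yaw 179.56 z [ 0.     0.001 -1.   ] q [-0.18  0.31  0.55  1.46 -0.16  1.42  1.94] F [0.5 1.5 0.5] g 0.45
318 117
238 57
```

View pics/z13.png

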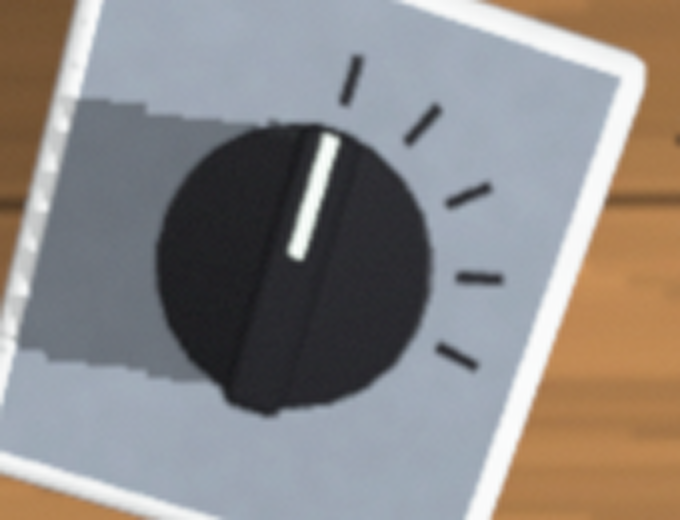

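Run:
```python
from h import *
R={}
for t,box in (('w12',(100,50,200,130)),('w13',(290,80,345,135))):
    d=load(t);x0,y0,x1,y1=box
    m=np.zeros((400,640),np.uint8);m[y0:y1,x0:x1]=(d['frame'][y0:y1,x0:x1].min(2)>150)*255
    n,l,s,c=cv2.connectedComponentsWithStats(m)
    best=[i for i in range(1,n) if 20<s[i,4]<400]
    for i in best:
        pts=np.argwhere(l==i)[:,::-1].astype(np.float32); r=cv2.fitLine(pts,cv2.DIST_L2,0,.01,.01).ravel()
        dv=r[:2]*np.sign(r[1]); pr=(pts-r[2:])@dv
        e=(r[2:]+dv*pr.min(),r[2:]+dv*pr.max());print(t,s[i],e); 
        if s[i,2]<25: R[t]=(d,e)
for k in (0,1):
    print(tri([(R[t][0],R[t][1][k]) for t in R]))
d,e=R['w13'];a,b=[ray(d,*p,.122) for p in e];D=a-b;print(a,b,'ang',np.degrees(np.arctan2(D[1],D[0])))
print('disc',ray(d,311.6,123.2,.083))
print('axis est',a-D/np.linalg.norm(D)*.030)
```

```text
w12 [100  50   6  32  87] (array([103.18076,  49.77018], dtype=float32), array([99.2476 , 80.90495], dtype=float32))
w12 [190  50  10   4  22] (array([190.04033 ,  49.779263], dtype=float32), array([199.28001,  51.46721], dtype=float32))
w12 [131  70   8  26  93] (array([136.37605 ,  69.900314], dtype=float32), array([132.35678,  95.057  ], dtype=float32))
w13 [310  91  13  31 138] (array([320.46265,  90.8361 ], dtype=float32), array([311.3247 , 120.79402], dtype=float32))
(array([ 0.52188953, -0.18278489,  0.12396705]), np.float64(8.89573639709651e-05))
(array([ 0.54625338, -0.19083276,  0.12380415]), np.float64(0.00018883847434969514))
[ 0.5216605  -0.18276049  0.122     ] [ 0.54645769 -0.19090089  0.122     ] ang 161.8260667284246
disc [ 0.54924672 -0.1914824   0.083     ]
axis est [ 0.55016392 -0.19211757  0.122     ]
```

Call:
play_rows(series=[45,0.02,-0.002,0.03,0,0,6,45,0.045,-0.005,0.06,0,0,12,45,0.0633,-0.0076,0.089,0,0,17.8,45,0.0633,-0.0076,0.089,0,0,17.8,45,0.0633,-0.0076,0.089,0,0,17.8,45,0.0633,-0.0076,0.089,0,0,17.8])

```text
time: 30.72
position: [0.5517, -0.1909, 0.1616]
tool_rot: [0.489, 3.1, 0.001]
ft_force: [0.9, 0.5, 0.7]
grip_width: 0.45
```

Run:
```python
from h import *
st();plan([.5497,-.1918,.094],161.8);d=grab('wrist','w14')
```

```text
t 30.72 p [ 0.5517 -0.1909  0.1616] yaw 162.06 z [ 0.003  0.    -1.   ] q [-0.22  0.24  0.59  1.72 -0.14  1.22  1.66] F [0.9 0.5 0.7] g 0.45
shift [ 0.0018 -0.0016  0.0676] rz 0.26
```

View pics/w14.png

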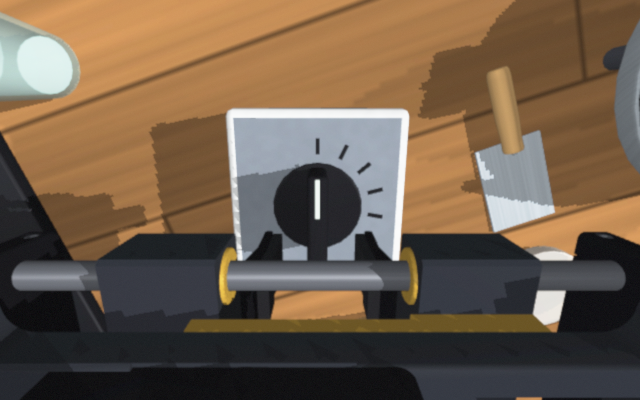

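The dial bar is vertical at column 317, centred between the fingers with its line at the first tick. Descending and gripping.

Call:
play_rows(series=[45,0.0015,-0.001,0.025,0,0,0.2,45,0.0015,-0.001,0.05,0,0,0.2,45,0.0015,-0.001,0.066,0,0,0.2,45,0.0015,-0.001,0.066,0,0,0.2,5,0.0015,-0.001,0.066,0,0,0.2,5,0.0015,-0.001,0.066,0,0,0.2,5,0.0015,-0.001,0.066,0,0,0.2,5,0.0015,-0.001,0.066,0,0,0.2,5,0.0015,-0.001,0.066,0,0,0.2,5,0.0015,-0.001,0.066,0,0,0.2], force=20)

```text
time: 31.6
position: [0.5497, -0.1912, 0.0956]
tool_rot: [0.498, 3.099, 0.004]
ft_force: [1.2, 4.0, 4.9]
grip_width: 0.159
```

Run:
```python
from h import *
st();print(get_state()['torque']);plan([.5497,-.1918,.094],86.8)
```

```text
t 31.6 p [ 0.5497 -0.1912  0.0956] yaw 161.72 z [ 0.004  0.002 -1.   ] q [-0.21  0.3   0.58  1.8  -0.19  1.1   1.69] F [1.2 4.  4.9] g 0.159
[ 0.93639784 -0.24103846 -0.01176567]
shift [-0.0002 -0.0006  0.0016] rz 74.92
```

Call:
play_rows(series=[5,0,0,0,0,0,5,5,0,0,0,0,0,10,5,0,0,0,0,0,15,5,0,0,0,0,0,20,5,0,0,0,0,0,25,5,0,0,0,0,0,30,5,0,0,0,0,0,35,5,0,0,0,0,0,40])

```text
time: 32.27
position: [0.5499, -0.1909, 0.0956]
tool_rot: [1.534, 2.739, 0.006]
ft_force: [1.6, 3.9, 4.6]
grip_width: 0.157
```

Call:
play_rows(series=[5,0,0,0,0,0,5,5,0,0,0,0,0,10,5,0,0,0,0,0,15,5,0,0,0,0,0,20,5,0,0,0,0,0,25,5,0,0,0,0,0,30,5,0,0,0,0,0,35,5,0,0,0,0,0,35,5,0,0,0,0,0,35])

```text
time: 33.02
position: [0.5501, -0.1909, 0.0956]
tool_rot: [2.283, 2.157, 0.007]
ft_force: [2.2, 3.7, 4.7]
grip_width: 0.162
```

Run:
```python
from h import *
st();print(get_state()['torque']);plan([.5497,-.1918,.094],86.8)
```

```text
t 33.02 p [ 0.5501 -0.1909  0.0956] yaw 86.74 z [ 0.004  0.002 -1.   ] q [-0.38  0.35  0.81  1.8  -0.28  1.11  0.46] F [2.2 3.7 4.7] g 0.162
[ 0.84585519 -0.33994369  0.03412017]
shift [-0.0009 -0.0004  0.0016] rz -0.06
```

Release, rise, back off to look.

Call:
play_rows(series=[45,0,0,0,0,0,0,45,0,0,0,0,0,0,45,0,0,0,0,0,0,45,0,0,0,0,0,0,45,0,0,-0.03,0,0,0,45,0,0,-0.065,0,0,0,45,0,0,-0.1,0,0,0,45,-0.035,0,-0.13,0,0,0,45,-0.06,0,-0.15,0,0,0,45,-0.08,0,-0.17,0,0,0])

```text
time: 33.85
position: [0.5424, -0.2758, 0.2664]
tool_rot: [2.286, 2.152, -0.0]
ft_force: [-0.1, -0.4, -0.6]
grip_width: 0.447
```

Call:
play_rows(series=[45,0,0,0,0,0,0,45,0,0,0,0,0,0,45,0,0,0,0,0,0])

```text
time: 34.1
position: [0.5429, -0.2717, 0.263]
tool_rot: [-2.284, -2.154, 0.0]
ft_force: [0.1, 0.2, -0.6]
grip_width: 0.45
```

Run:
```python
from h import *
st();d=grab('wrist','w15');grab('scene','scene15');grab('top','top15')
m=np.zeros((400,640),np.uint8);u,v=map(int,proj(d,[.5497,-.1918,.122]));print(u,v)
m[v-40:v+40,u-40:u+40]=(d['frame'][v-40:v+40,u-40:u+40].min(2)>150)*255
n,l,s,c=cv2.connectedComponentsWithStats(m)
for i in range(1,n):
    if 20<s[i,4]<400:
        pts=np.argwhere(l==i)[:,::-1].astype(np.float32); r=cv2.fitLine(pts,cv2.DIST_L2,0,.01,.01).ravel()
        a=ray(d,*(r[2:]+10*r[:2]),.122)-ray(d,*(r[2:]-10*r[:2]),.122);print(s[i],c[i],np.degrees(np.arctan2(a[1],a[0]))%180)
a,b=load('top0')['frame'],load('top15')['frame']
```

```text
t 34.1 p [ 0.5429 -0.2717  0.263 ] yaw 86.66 z [-0.001  0.001 -1.   ] q [-0.3   0.28  0.89  1.53 -0.22  1.44  0.54] F [ 0.1  0.2 -0.6] g 0.45
320 104
[320  69   4  32 124] [321.47580645  84.25806452] 86.82503904767627
```

View pics/w15.png

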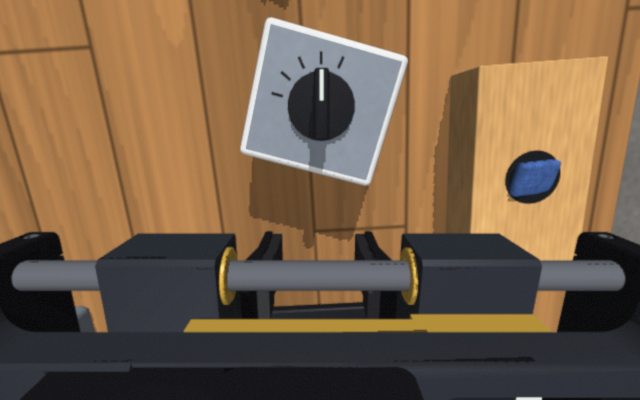

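View pics/scene15.png

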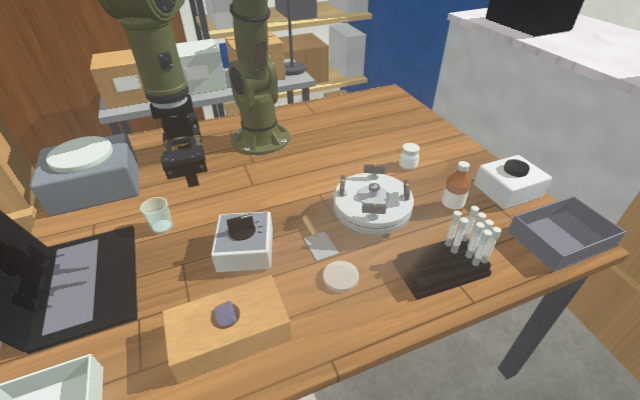

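The dial line points at the fourth tick (321,57) at 86.8°, exactly 75° from the start. All four wings are tangential, and the bystanders sit where they were in the first scene view. Handing in.

```bash
python3 -c "
from h import *
print(close_job());st()"
```

```text
the job is handed in; nothing more can be done
None
the job is handed in; nothing more can be done
```

The job is done and handed in at about 34 s. The four wing nuts were turned clockwise in crisscross order, and the pump selector was then turned three clicks clockwise.

- **First pass:** each nut went to half-way, opposite pairs first. The gripper ended within 0.2° of 45° on every nut. In the camera check three wings read within about 1.2° of that. The fourth read about 8° off, probably because shadow got into its mask, as the picture showed it aligned.
- **Second pass:** each nut was turned in the same order to its hard stop. I felt about 0.38 N m at the stop each time. The final camera angles were 61.9, 59.9, 151.1 and 150.3°, against 61.1, 61.1, 151.1 and 151.1° expected.
- **Selector:** its line moved from 161.8° to 86.8°, exactly 75°, and points at the fourth tick.

In the last pictures the bystanders are where they started, by eye, and the gripper is clear of everything. The tool force readings I took between moves stayed under 12 N.

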